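# Load the spare scanner battery into the charger bay that takes it

## Robot

A 6-joint arm with a two-finger parallel gripper is mounted at the origin on a cart in front of the work surface, level with it; the furniture and walls round the work are solid. World frame = base frame: x ahead of the robot, y to its left, z up, the work surface at z = 0. Lengths are in m, angles in rad, forces in N, time in s.
With the tool pointing down it reaches from about 0.25 to 0.775 m from the base axis. Payload 4 kg.
Tool frame: the origin (TCP) lies on the centre line of the jaws, within the pads' length; the fingertips stand robot.tips_ahead ahead of it and the grasp point (between the pads) lies 8 mm behind it (robot.tips_ahead is the distance from the TCP to the fingertips, in m); z points along the fingers, y is the line along which they close (so a half turn about z gives the same grasp; the last joint's range is limited). The gripper opens to 94 mm and grips with 3 to 60 N. Pads are 16 mm wide; open, the fingers measure 119 mm over their backs; the gripper's body (75 mm by 177 mm) begins 78 mm behind the grasp point.
Start: joints at [1.102, 0.087, 1.371, -0, 1.684, -0.103], TCP at [0.197, 0.514, 0.182] pointing down, gripper open.
Joint ranges: [-3.1, 3.1], [-0.76, 2.03], [0.27, 2.55], [-1.08, 4.22], [0.17, 2.65], [-2.57, 2.57]. Speed limits (rad/s): [2.79, 2.79, 3.14, 3.14, 3.14, 3.14].

## Interface

Orientations are given as [roll, pitch, yaw] about the fixed x, y, z axes, in that order (R = Rz(yaw) Ry(pitch) Rx(roll)).
In Python, from bench import robot, snapshot, close_job, spotter gives the robot as it stands. The module is installed in compiled form; this text tells all that it offers.
- The arm moves only by the tool servo_tool, never from a script. Its argument "commands" is one flat list of numbers, 7 for each row, row after row: the shift along the tool's x, y, z in m, then the turn, a rotation vector about the tool's x, y, z in degrees, then the finger opening in m, from 0 to 0.094. In form: [x, y, z, ax, ay, az, grip, x, y, z, ax, ay, az, grip, ...]. A call has 1 to 10 rows; each row is the pose to reach, as a shift and turn from the pose commanded when the call began, along the tool's axes at that moment; what a row does not reach only later rows make up. A row lasts 1/8 s, in which the tool goes at most 62.5 mm and 10.7 degrees, less where a joint would pass 70% of its speed; a pose out of reach is approached as far as the arm can. A call with a gripper value outside its range is refused whole. The fingers move at their own pace and stop on an object; the grip force is fixed at half the most. Time passes only in rows, so rows that repeat a pose let the fingers close. It gives the time, the measured TCP pose, the force, the opening and the grip force at its end, in the units of the state.
- robot.get_obs(): the state, without advancing time (a new reading comes with each control period).
- snapshot(name): name is "side" or "top" or "wrist"; returns a dict with "img" (400x640x3 uint8, blue, green, red), "camera_matrix" (3x3 intrinsics, pixels), "extrinsics" (4x4, takes a point from camera to world coordinates); the wrist camera has in their place "hand_eye" (4x4, takes a point from camera to tool coordinates, whose origin is the TCP and whose axes are the flange's). Camera axes: x right, y down, z forward; pixel columns grow to the right and rows downward; lengths in m; the calibration is good to about 2 mm. A picture is of the moment at which its call begins: read the wrist's pose just before it. There is no depth.
- close_job(): hands the job in; it is judged then, once.
Trained networks look in a picture, given as the dict that the camera call returned (one of the last four; its "shot" number tells which), for a name from the list of things; names that differ only in an ending like _2 or _b are one class to them, and where a whole thing is asked for, a point or a joint stands for the part that bears it (a point fixed in the world has none). Each returns a list of dicts, best first, with "conf" (0 to 1); they miss things now and then, are a little off and sometimes report something else, mostly with a low value. They report only what shows in the picture. A call takes as long as a camera call. They do not tell look-alikes from the thing itself.
- spotter.trace(name, picture): "region" (400x640 bool, what is visible of it) and "box" ([left, top, width, height] in pixels, round what is visible of it).
The state is a dict: "time": time; "joint_positions": joint angles; "qvel": joint speeds; "joint_torque": joint torques, N m; "tool_pos": TCP position; "ee_rot": TCP orientation; "wrist_force": force on the tool from outside, world axes, zero at the start; "wrist_torque": the same for the moment, N m; "width": finger opening in m; "finger_force": force on a finger pad.
Only numpy, scipy, OpenCV 4.12 (cv2) and the standard library are available. Lean on these libraries where they do the work, as an engineer would, in place of code of your own. Each camera call takes 0.05 s, during which the arm holds its last target. There are 200 camera calls.

## Task

Take the taller of the two battery packs out of the caddy, slide it foot first into an empty bay of the leaning charger and press it fully home, down onto the bay floor past the sprung catch, then let go. One of the two empty bays is stopped by a blanking plug deep inside: if the pack will not go down, use the other one. Leave the shorter pack standing in the caddy.

Things in the scene. Friction and masses are not known exactly. Their poses are not given: they have to be found in the camera images.
- pack: the taller battery pack, a black block 22 (x) x 44 (y) x 90 (z) mm, 0.12 kg, loose, upright in one of the caddy's two pockets. Origin: centre of its foot; z runs up its length. The foot's long edges are rounded 6 mm. A groove 3 mm deep crosses both broad (x) faces from z = 12 to 26 mm; a half turn about z makes no difference.
- short_pack: the shorter battery pack, the same section 22 x 44 mm but only 64 mm tall, loose, in the caddy's other pocket. Origin: centre of its foot, z up. Stays where it is.
- caddy: fixed grey sheet caddy on the bench, 52 (x) x 158 (y) mm at its base, 42 mm high; origin: centre of its underside. Two open pockets 30 (x) x 64 (y) mm inside, centred at y = +43.5 and -43.5 mm, floor at z = 6 mm; which pack is in which varies. The taller pack stands 54 mm above the rim.
- charger: fixed grey charger, base 115 (x) x 196 (y) mm; origin on the bench, base spans x = -35 to 80 mm. Three bays side by side at y = -62, 0, +62 mm lean 30 deg from vertical, mouths towards -x (the robot). One holds a fixed pack like the taller one, whose top stands 12 mm out of the mouth; two are empty. Which is which varies.
- bay_a: one empty bay of the charger. Origin: centre of its floor; z runs out along its axis through the mouth, 30 deg from vertical; x across its thin way (away from the robot and up), y its wide way. Inside 24 (x) x 46 (y) x 78 deep mm, 1 mm of play each side of a pack; lips rounded 4 mm. A pack that is home has its origin and z axis on the bay's, its top 12 mm above the mouth.
- bay_b: the other empty bay, just like bay_a. A plug in one of the two, either one, stops a pack 34 mm short of home. In each, a round catch sprung 4.5 mm out of the back (+x) wall, 18 mm above the floor, stops a pack merely dropped in about 25 mm short of home; a push of 5 to 15 N on the top takes it past, and the catch then drops into the groove.
Not all that is in view belongs to the job. What is shaped like the pack but blue or purple is not meant.

How it is judged:
By the outcome, as a careful person would: the job done as asked, in the order asked, and still so for the second after the job is handed in, with the robot touching nothing.
It also fails if it takes over 48 s, if anything falls off the work surface, if the arm or the gripper's body presses on something with over 40 N, if the wrist force passes 120 N, or if a joint passes its speed limit or range.

## Working session

There is one attempt and no reset: what is moved stays moved. The work goes in short steps, Python scripts to look and compute and a tool call to move; the robot and the scene stay as the last step left them, time stands still between calls to the robot, and variables do not carry over. Pictures are saved under pics/ and viewed, at most 10 in all, crops included, and the job is handed in when it is done.

Besides the shell and the picture viewer there is one more tool, called after "Request:" as name(argument=value, ...) on one line, values as JSON. servo_tool: Moves the arm, as the interface text tells. Its arguments: {"type":"object","properties":{"commands":{"type":"array","items":{"type":"number"}}},"required":["commands"]}

```bash
mkdir -p pics; python3 - <<'E'
from bench import robot, snapshot, spotter
import cv2,numpy as np,pickle
o=robot.get_obs();print({k:np.round(v,3) for k,v in o.items()}, robot.tips_ahead)
ims=[]
for n in ["side","top"]:
    s=snapshot(n);cv2.imwrite(f"pics/{n}0.png",s["img"]);pickle.dump(s,open(f"{n}0.pkl","wb"))
    print(n,np.round(s["camera_matrix"],1).tolist(),np.round(s["extrinsics"],3).tolist())
    for c in ["pack","short_pack","caddy","charger","bay_a"]:
        for d in spotter.trace(c,s)[:4]: print(n,c,round(d["conf"],2),d["box"])
E
```

```text
{'time': np.float64(0.0), 'joint_positions': array([ 1.102,  0.088,  1.372, -0.   ,  1.684, -0.103]), 'qvel': array([-0.   ,  0.   , -0.001, -0.   ,  0.001,  0.   ]), 'joint_torque': array([-0.0000e+00, -3.4016e+01, -3.0243e+01,  7.2000e-02,  3.2000e-02,
       -0.0000e+00]), 'tool_pos': array([0.196, 0.513, 0.181]), 'ee_rot': array([-3.139, -0.   ,  2.776]), 'wrist_force': array([0.053, 0.502, 0.292]), 'wrist_torque': array([-0.004,  0.052, -0.031]), 'finger_force': np.float64(0.0), 'width': np.float64(0.094)} 0.011
side [[392.1, 0.0, 310.6], [0.0, 392.1, 199.4], [0.0, 0.0, 1.0]] [[0.959, -0.106, 0.261, 0.307], [-0.282, -0.371, 0.885, -0.773], [0.003, -0.923, -0.386, 0.385], [0.0, 0.0, 0.0, 1.0]]
side pack 0.96 [291.2, 172.8, 21.1, 37.0]
side pack 0.83 [330.9, 174.7, 13.9, 43.8]
side pack 0.65 [238.9, 155.1, 22.6, 36.9]
side pack 0.48 [294.1, 154.0, 16.8, 22.5]
side short_pack 0.59 [270.8, 157.0, 20.2, 13.1]
side caddy 0.78 [264.6, 168.7, 53.5, 27.5]
side charger 0.83 [337.1, 191.4, 101.0, 90.2]
top [[461.0, 0.0, 324.0], [0.0, 461.0, 192.2], [0.0, 0.0, 1.0]] [[-0.15, -0.968, 0.199, 0.38], [-0.989, 0.147, -0.033, 0.02], [0.002, -0.202, -0.979, 0.871], [0.0, 0.0, 0.0, 1.0]]
top pack 0.91 [217.4, 188.2, 31.4, 29.4]
top pack 0.9 [279.1, 199.4, 26.6, 25.7]
top pack 0.71 [302.9, 148.3, 24.5, 33.5]
top pack 0.57 [212.5, 259.8, 36.2, 26.9]
top short_pack 0.74 [174.6, 214.9, 31.2, 26.1]
top caddy 0.61 [169.3, 189.1, 92.9, 61.0]
```

View pics/side0.png

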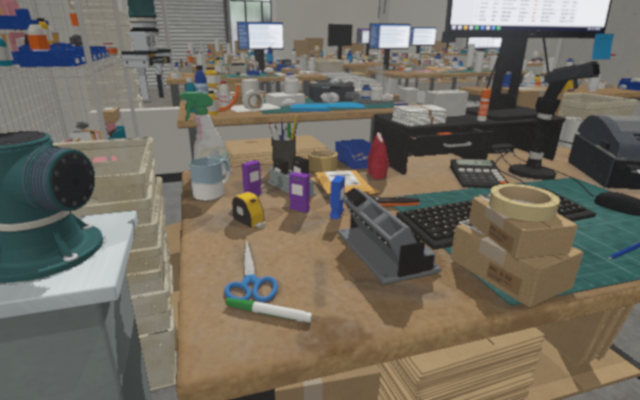

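View pics/top0.png

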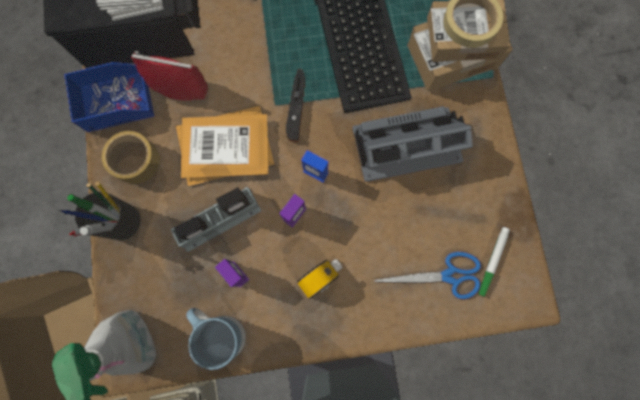

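The side view has the caddy (265–318, 169–196) half hidden behind a purple block (299,190). In the top view the caddy is at (215,218), with packs at (235,202) and (190,230). The charger is at (415,142). Purple at (293,210) and (231,273) and blue at (314,166) are decoys by colour. The pack at (235,202) looks like the taller one because it is bigger and its sides show. I'll check that in an enlarged crop.

```bash
cat > h.py <<'E'
import numpy as np,pickle,cv2
from scipy.spatial.transform import Rotation as R
def ray(K,T,uv):
    d=np.linalg.solve(K,np.array([uv[0],uv[1],1.]));return T[:3,3],T[:3,:3]@d
def atz(K,T,uv,z):
    o,d=ray(K,T,uv);return o+d*(z-o[2])/d[2]
def proj(K,T,P):
    P=np.atleast_2d(P);c=(P-T[:3,3])@T[:3,:3];p=c@K.T;return p[:,:2]/p[:,2:]
def toolT(o):
    T=np.eye(4);T[:3,:3]=R.from_euler('xyz',o["ee_rot"]).as_matrix();T[:3,3]=o["tool_pos"];return T
def boxpts(lo,hi):
    return np.array([[x,y,z] for x in(lo[0],hi[0]) for y in (lo[1],hi[1]) for z in (lo[2],hi[2])])
E
python3 - <<'E'
from h import *
s=pickle.load(open("top0.pkl","rb"));i=s["img"];K,T=s["camera_matrix"],s["extrinsics"]
a=cv2.resize(i[180:260,160:270],None,fx=5,fy=5,interpolation=3)
b=cv2.resize(i[100:185,345:480],None,fx=5,fy=5,interpolation=3)[:, :]
c=np.zeros((425,1225,3),np.uint8);c[:400,:550]=a;c[:,550:]=b
cv2.imwrite("pics/crop1.png",cv2.resize(c,(800,278)))
for uv,z in [((236,201),.096),((190,231),.07),((215,218),.042),((415,142),.05)]: print(uv,atz(K,T,uv,z).round(3))
from bench import snapshot
s=snapshot("wrist");print(s["hand_eye"].round(3).tolist(),s["camera_matrix"].tolist())
E
```

```text
(236, 201) [0.545 0.145 0.096]
(190, 231) [0.509 0.234 0.07 ]
(215, 218) [0.531 0.195 0.042]
(415, 142) [ 0.616 -0.189  0.05 ]
[[-0.0, -0.972, -0.234, 0.067], [1.0, -0.001, 0.0, -0.0], [-0.001, -0.234, 0.972, -0.203], [0.0, 0.0, 0.0, 1.0]] [[303.1880504439617, 0.0, 315.42986222554646], [0.0, 303.1880504439617, 197.5174208492109], [0.0, 0.0, 1.0]]
```

View pics/crop1.png

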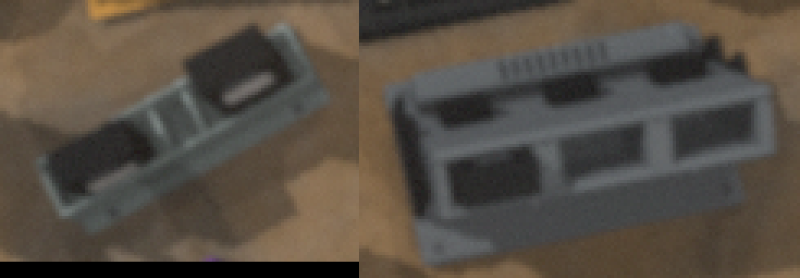

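Left in the crop is the caddy: the pack at the right, top (235,202), stands well above the rim with its dark side showing. The pack at the left (190,230) is low. So the taller pack is at about (0.545, 0.145), black and in the caddy as described. In the charger, the left bay (y=+62) is filled, and the middle and right bays are empty. The spray bottle is in the way, so I lift first and then cross to the caddy.

Request:
servo_tool(commands=[0,0,-0.06,0,0,-10,0.094,0,0,-0.12,0,0,-20,0.094,0,0,-0.18,0,0,-30,0.094,-0.04,-0.02,-0.2,0,0,-40,0.094,-0.46,-0.22,-0.14,0,0,-43,0.094,-0.46,-0.22,-0.14,0,0,-43,0.094,-0.46,-0.22,-0.14,0,0,-43,0.094,-0.46,-0.22,-0.14,0,0,-43,0.094,-0.46,-0.22,-0.14,0,0,-43,0.094,-0.46,-0.22,-0.14,0,0,-43,0.094])

```text
time: 1.9
tool_pos: [0.4845, 0.2096, 0.3339]
ee_rot: [3.141, 0.001, -2.757]
wrist_force: [0.5, 0.4, 0.7]
width: 0.0941
finger_force: 0.0
```

```bash
python3 - <<'E'
from bench import robot, snapshot, spotter
from h import *
o=robot.get_obs();s=snapshot("wrist");s["T"]=toolT(o)@s["hand_eye"]
pickle.dump(s,open("w1.pkl","wb"));cv2.imwrite("pics/w1.png",s["img"])
for c in ["pack","short_pack","caddy","charger","bay_a"]:
    for d in spotter.trace(c,s)[:4]: print(c,round(d["conf"],2),d["box"])
E
```

```text
pack 0.85 [251.8, 184.2, 35.4, 26.6]
pack 0.84 [297.0, 106.0, 24.1, 35.3]
pack 0.79 [145.2, 168.9, 47.6, 32.8]
pack 0.55 [193.5, 139.5, 45.7, 31.8]
short_pack 0.73 [310.6, 186.6, 26.1, 17.0]
caddy 0.67 [248.9, 168.0, 96.0, 35.4]
charger 0.84 [0.0, 104.5, 135.4, 100.1]
```

View pics/w1.png

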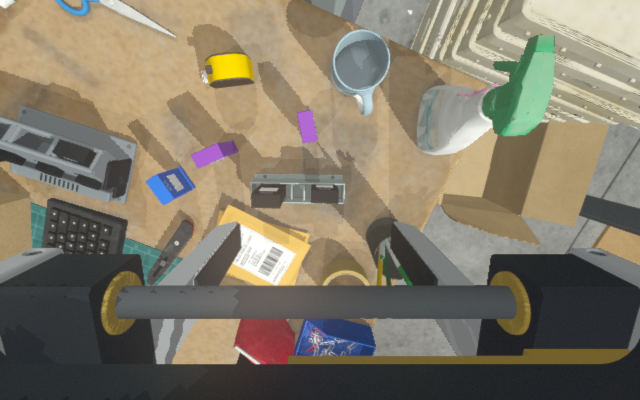

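The caddy is at (297,187) with the tall pack at (268,197) on its left. The charger shows at the left edge (0–135, 105–205) and is cut off. I'll move to look at the charger mouths along their axis.

```bash
cat >> h.py <<'E'
def Rtool(yaw,tilt):
    """tool y = charger/caddy y at yaw; z leans forward by tilt (deg); tool x towards robot"""
    return (R.from_euler('z',yaw,degrees=True)*R.from_euler('y',-tilt,degrees=True)*R.from_matrix(np.array([[-1,0,0],[0,1,0],[0,0,-1.]])))
def delta(o,p,Rt):
    T=toolT(o);R0=R.from_matrix(T[:3,:3])
    return (R0.inv().apply(np.array(p)-T[:3,3])).round(4),(R0.inv()*Rt).as_rotvec(degrees=True).round(2)
E
python3 - <<'E'
from bench import robot
from h import *
o=robot.get_obs()
print(delta(o,[.555,-.16,.205],Rtool(5,16.5)))
s=pickle.load(open("w1.pkl","rb"));K,T=s["camera_matrix"],s["T"]
a,b=atz(K,T,(252,178),.042),atz(K,T,(344,178),.042);print(a,b,np.linalg.norm(a-b),np.degrees(np.arctan2(*(b-a)[:2])))
E
```

```text
(array([ 0.0732, -0.3718,  0.1293]), array([  2.5 , -16.33,  16.98]))
[0.54185925 0.11932527 0.042     ] [0.48486705 0.26030651 0.042     ] 0.15206518656960846 -22.011209412877765
```

Request:
servo_tool(commands=[0.073,-0.372,0.1,2.5,-16.3,17,0.094,0.073,-0.372,0.1,2.5,-16.3,17,0.094,0.073,-0.372,0.13,2.5,-16.3,17,0.094,0.073,-0.372,0.13,2.5,-16.3,17,0.094,0.073,-0.372,0.13,2.5,-16.3,17,0.094,0.073,-0.372,0.13,2.5,-16.3,17,0.094,0.073,-0.372,0.13,2.5,-16.3,17,0.094,0.073,-0.372,0.13,2.5,-16.3,17,0.094])

```text
time: 3.2
tool_pos: [0.5551, -0.1605, 0.203]
ee_rot: [3.141, 0.285, -3.056]
wrist_force: [-0.1, 0.6, 0.5]
width: 0.0941
finger_force: 0.0
```

```bash
python3 - <<'E'
from bench import robot, snapshot, spotter
from h import *
o=robot.get_obs();s=snapshot("wrist");s["T"]=toolT(o)@s["hand_eye"]
print(o["time"],o["tool_pos"],np.degrees(o["ee_rot"]),o["joint_positions"].round(2))
pickle.dump(s,open("w2.pkl","wb"));cv2.imwrite("pics/w2.png",s["img"])
for c in ["pack","charger","bay_a"]:
    for d in spotter.trace(c,s)[:4]: print(c,round(d["conf"],2),d["box"])
E
```

```text
3.2 [ 0.55506174 -0.16052333  0.20304705] [ 179.96035714   16.34432696 -175.10035708] [-0.48 -0.07  1.52  0.15  1.45 -2.13]
pack 0.93 [413.6, 158.2, 60.3, 66.7]
pack 0.76 [469.8, 108.8, 85.1, 61.3]
pack 0.71 [552.1, 149.5, 87.9, 49.0]
pack 0.61 [614.4, 23.3, 25.6, 51.7]
charger 0.78 [201.9, 143.2, 172.2, 84.5]
bay_a 0.66 [235.9, 191.6, 19.7, 12.9]
bay_a 0.3 [550.7, 149.3, 89.3, 49.3]
```

View pics/w2.png

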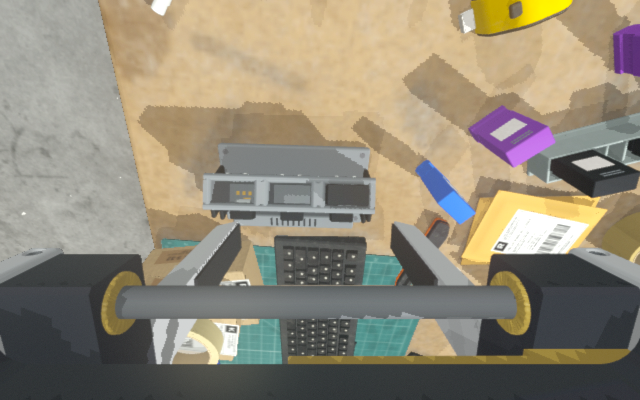

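```bash
python3 - <<'E'
from h import *
s=pickle.load(open("w2.pkl","rb"))
c=s["img"][138:232,196:382]
cv2.imwrite("pics/crop2.png",cv2.resize(c,None,fx=4.3,fy=4.3,interpolation=3))
E
```

```text
(no output)
```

View pics/crop2.png

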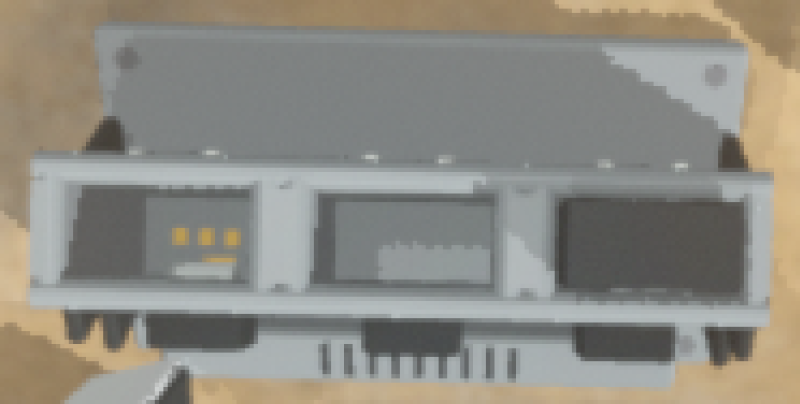

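The left bay at w2 (235,193), charger y=-62, shows its deep floor with gold contacts, so it is open. The middle bay (290,193) has a grey plug close to the mouth, and the right bay (348,195) is filled. I'll use the left bay. One closer, shifted view will let me triangulate it.

Request:
servo_tool(commands=[-0.04,-0.02,0.02,0,0,0,0.094,-0.08,-0.02,0.05,0,0,0,0.094,-0.08,-0.02,0.05,0,0,0,0.094])

```text
time: 3.78
tool_pos: [0.6485, -0.1705, 0.1756]
ee_rot: [3.14, 0.283, -3.052]
wrist_force: [0.1, 0.4, -0.2]
width: 0.0943
finger_force: 0.0
```

```bash
python3 - <<'E'
from bench import robot, snapshot, spotter
from h import *
o=robot.get_obs();s=snapshot("wrist");s["T"]=toolT(o)@s["hand_eye"]
print(o["time"],o["tool_pos"],np.degrees(o["ee_rot"]))
pickle.dump(s,open("w3.pkl","wb"))
K,T2=s["camera_matrix"],s["T"]
w2=pickle.load(open("w2.pkl","rb"))
p=atz(K,w2["T"],(288,190),.07);c=proj(K,T2,p)[0].astype(int);print(p,c)
x0,y0=max(c[0]-133,0),max(c[1]-75,0);print(x0,y0)
cv2.imwrite("pics/crop3.png",cv2.resize(s["img"][y0:y0+150,x0:x0+266],None,fx=3,fy=3,interpolation=3))
E
```

```text
3.775 [ 0.64847542 -0.17047974  0.17555094] [ 179.8847298    16.20486198 -174.89362305]
[ 0.6038452 -0.1884469  0.07     ] [300 116]
167 41
```

View pics/crop3.png

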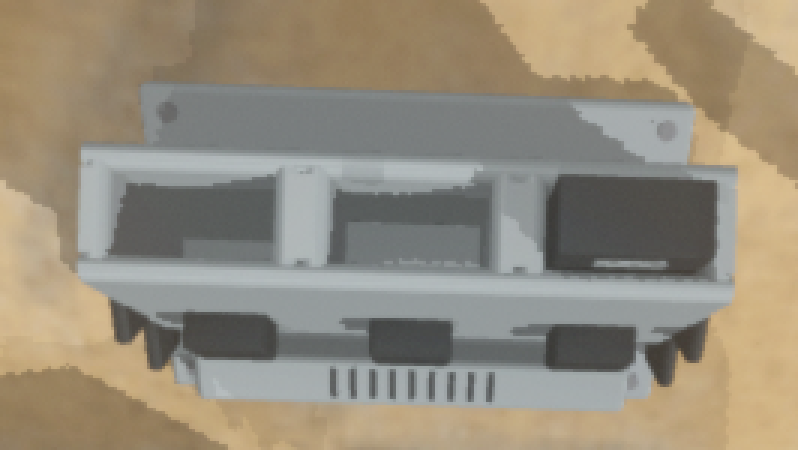

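```bash
python3 - <<'E'
from h import *
a=pickle.load(open("w2.pkl","rb"));b=pickle.load(open("w3.pkl","rb"));K=a["camera_matrix"]
A=np.array([(285,183),(527,188),(280,287),(527,293),(127,58),(715,75),(30,155),(772,175)],float);B=np.array([(305,171),(519,178),(302,262),(519,269),(167,112),(666,130),(80,147),(737,168)],float)
A=(A+.5)/4.3-.5+[196,138];B=(B+.5)/3-.5+[167,41]
P=lambda s:K@np.linalg.inv(s["T"])[:3]
X=cv2.triangulatePoints(P(a),P(b),A.T.copy(),B.T.copy());X=(X[:3]/X[3]).T
n="dotFL dotFR dotBL dotBR holeL holeR TL TR".split()
for k,x in zip(n,X): print(k,x.round(4))
print("repro",np.abs(proj(K,a["T"],X)-A).max(),np.abs(proj(K,b["T"],X)-B).max())
for u,v in [(0,1),(2,3),(4,5),(6,7)]:
    d=X[v]-X[u];print(np.linalg.norm(d).round(4),np.degrees(np.arctan2(-d[0],d[1])).round(2),np.degrees(np.arcsin(d[2]/np.linalg.norm(d))).round(2))
d=(X[2]+X[3]-X[0]-X[1])/2;print("across",np.linalg.norm(d),np.degrees(np.arctan2(d[2],d[0])))
print("mid mouth",X[:4].mean(0))
E
```

```text
dotFL [ 0.5859 -0.2164  0.085 ]
dotFR [ 0.5827 -0.1555  0.0839]
dotBL [ 0.6079 -0.2153  0.0992]
dotBR [ 0.6046 -0.1537  0.0988]
holeL [ 0.5859 -0.2744  0.0118]
holeR [ 0.5762 -0.0987  0.0121]
TL [ 0.586  -0.2812  0.08  ]
TR [ 0.5746 -0.0937  0.0824]
repro 0.1346126702688366 0.17068619513406702
0.061 3.04 -1.01
0.0617 3.02 -0.4
0.1759 3.15 0.11
0.1878 3.48 0.74
across 0.026378787279979523 33.46216916712007
mid mouth [ 0.59527955 -0.18522285  0.09172979]
```

```bash
python3 - <<'E'
from bench import robot
from h import *
print(delta(robot.get_obs(),[.545,.145,.21],Rtool(22,0)))
E
```

```text
(array([ 0.0622,  0.3239, -0.052 ]), array([ -2.37,  16.18, -16.79]))
```

Request:
servo_tool(commands=[0.062,0.324,-0.052,-2.4,16.2,-16.8,0.08,0.062,0.324,-0.052,-2.4,16.2,-16.8,0.08,0.062,0.324,-0.052,-2.4,16.2,-16.8,0.08,0.062,0.324,-0.052,-2.4,16.2,-16.8,0.08,0.062,0.324,-0.052,-2.4,16.2,-16.8,0.08,0.062,0.324,-0.052,-2.4,16.2,-16.8,0.08,0.062,0.324,-0.052,-2.4,16.2,-16.8,0.08])

```text
time: 4.7
tool_pos: [0.5453, 0.1442, 0.2126]
ee_rot: [-3.139, 0.005, -2.758]
wrist_force: [0.5, 0.2, 0.1]
width: 0.0802
finger_force: 0.0
```

```bash
python3 - <<'E'
from bench import robot, snapshot, spotter
from h import *
o=robot.get_obs();s=snapshot("wrist");s["T"]=toolT(o)@s["hand_eye"]
print(o["time"],o["tool_pos"],np.degrees(o["ee_rot"]))
pickle.dump(s,open("w4.pkl","wb"));K=s["camera_matrix"]
for d in spotter.trace("pack",s)[:3]: print(d["conf"],d["box"],atz(K,s["T"],np.array(d["box"][:2])+np.array(d["box"][2:])/2,.096).round(3))
c=proj(K,s["T"],[.545,.145,.096])[0].astype(int);x0,y0=c[0]-100,c[1]-75;print(x0,y0)
cv2.imwrite("pics/crop4.png",cv2.resize(s["img"][y0:y0+150,x0:x0+200],None,fx=4,fy=4,interpolation=3))
E
```

```text
4.7 [0.54530623 0.14419043 0.21259679] [-179.83872371    0.26613104 -158.01478882]
0.91 [223.0, 119.8, 53.8, 37.5] [0.523 0.061 0.096]
0.83 [306.4, 178.4, 38.0, 33.6] [0.549 0.156 0.096]
0.71 [0.0, 77.1, 144.0, 127.1] [ 0.594 -0.11   0.096]
216 112
```

View pics/crop4.png

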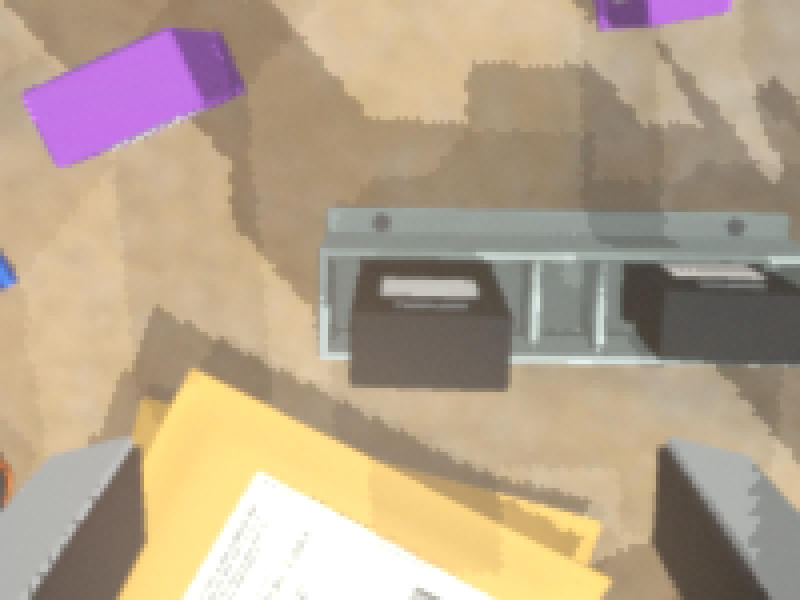

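The crop shows the tall pack's top face at crop (350–508, 310–388), clearly higher than the short pack at the right. It is square with the tool.

```bash
python3 - <<'E'
from bench import robot
from h import *
s=pickle.load(open("w4.pkl","rb"));K=s["camera_matrix"]
f=lambda u,v:atz(K,s["T"],((u+.5)/4-.5+216,(v+.5)/4-.5+112),.096)
c=f(429,349);print(c,np.linalg.norm(f(350,388)-f(508,388)),np.linalg.norm(f(429,388)-f(429,310)))
o=robot.get_obs();print(delta(o,[c[0],c[1],.0815],Rtool(22,0)))
t=f(508,388)-f(350,388);print(np.degrees(np.arctan2(-t[0],t[1])))
E
```

```text
[0.55383101 0.15545432 0.096     ] 0.04320250443753197 0.021816632031723397
(array([-0.0119,  0.0098,  0.1298]), array([-0.15,  0.14, -0.22]))
21.998917639853257
```

Request:
servo_tool(commands=[-0.012,0.01,0.05,0,0,0,0.08,-0.012,0.01,0.1,0,0,0,0.08,-0.012,0.01,0.1335,0,0,0,0.08,-0.012,0.01,0.1335,0,0,0,0.08,-0.012,0.01,0.1335,0,0,0,0.03,-0.012,0.01,0.1335,0,0,0,0.03,-0.012,0.01,0.1335,0,0,0,0.03,-0.012,0.01,0.1335,0,0,0,0.03])

```text
time: 5.8
tool_pos: [0.554, 0.1571, 0.0781]
ee_rot: [-3.14, 0.003, -2.76]
wrist_force: [-0.0, 0.2, -0.4]
width: 0.0432
finger_force: 0.0
```

Request:
servo_tool(commands=[0,0,0,0,0,0,0.03,0,0,0,0,0,0,0.03,0,0,-0.02,0,0,0,0.03,0,0,-0.07,0,0,0,0.03,0,0,-0.13,0,0,0,0.03,0,0,-0.16,0,0,0,0.03,0,0,-0.16,0,0,0,0.03])

```text
time: 6.68
tool_pos: [0.5547, 0.1574, 0.2406]
ee_rot: [-3.139, 0.008, -2.76]
wrist_force: [-0.1, 0.3, -0.7]
width: 0.0297
finger_force: 0.0
```

```bash
python3 - <<'E'
from bench import robot, snapshot, spotter
from h import *
o=robot.get_obs();s=snapshot("wrist");s["T"]=toolT(o)@s["hand_eye"]
pickle.dump(s,open("w5.pkl","wb"));K=s["camera_matrix"]
print(o["time"],o["tool_pos"],np.degrees(o["ee_rot"]))
E=s["hand_eye"]
# predicted held pack corners in tool frame: x +-11, y +-22, z from -0.017 (top) to 0.073
q=proj(K,E,boxpts((-.011,-.022,-.017),(.011,.022,.073)));print(q.round(1).tolist())
i=s["img"].copy()
for p in q: cv2.circle(i,tuple(p.round().astype(int)),1,(0,0,255),-1)
cv2.imwrite("pics/crop5.png",cv2.resize(i[180:380,200:440],None,fx=3,fy=3,interpolation=3))
E
```

```text
6.675 [0.55467334 0.15743552 0.24060995] [-179.84092418    0.48187382 -158.16182355]
[[282.7, 246.7], [292.7, 209.3], [349.8, 246.6], [339.3, 209.3], [281.9, 214.5], [292.3, 186.5], [350.7, 214.5], [339.7, 186.5]]
```

View pics/crop5.png

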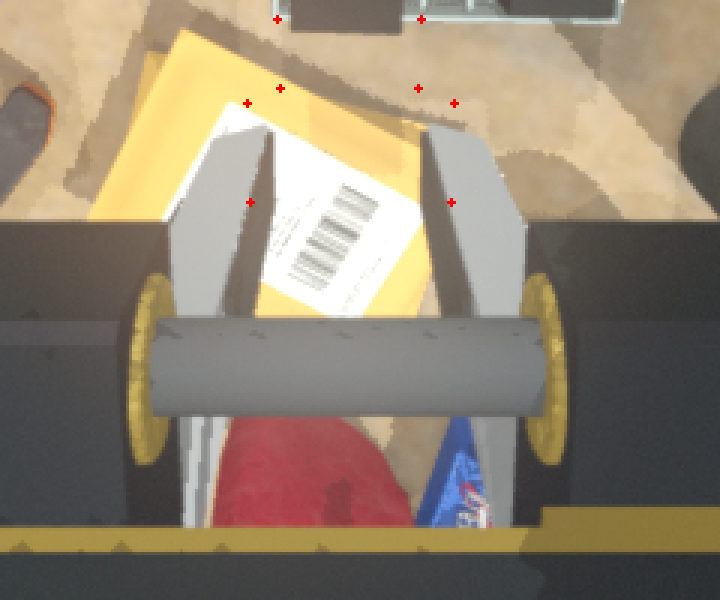

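The fingers closed empty: the pack still stands in the caddy at w5 (297–334, ≤191), in line with the jaws. I'll go down deeper and watch the closing.

Request:
servo_tool(commands=[0.002,0,0.01,0,0,0,0.085,0.002,0,0.02,0,0,0,0.085,0.002,0,0.06,0,0,0,0.085,0.002,0,0.12,0,0,0,0.085,0.002,0,0.168,0,0,0,0.085,0.002,0,0.168,0,0,0,0.085,0.002,0,0.168,0,0,0,0.05])

```text
time: 7.6
tool_pos: [0.5523, 0.1563, 0.0702]
ee_rot: [-3.14, 0.003, -2.761]
wrist_force: [-0.3, 0.2, 0.7]
width: 0.0783
finger_force: 0.0
```

Request:
servo_tool(commands=[0,0,0,0,0,0,0.04,0,0,0,0,0,0,0.035])

```text
time: 7.85
tool_pos: [0.5532, 0.1565, 0.0716]
ee_rot: [-3.139, 0.006, -2.761]
wrist_force: [-0.0, 0.0, -0.3]
width: 0.0587
finger_force: 0.0
```

Request:
servo_tool(commands=[0,0,0,0,0,0,0.03,0,0,0,0,0,0,0.03])

```text
time: 8.1
tool_pos: [0.5522, 0.1563, 0.07]
ee_rot: [-3.14, 0.003, -2.761]
wrist_force: [0.7, -0.1, 2.5]
width: 0.043
finger_force: 30.0
```

Request:
servo_tool(commands=[0,0,0,0,0,0,0.03,0,0,-0.02,0,0,0,0.03,0,0,-0.04,0,0,0,0.03])

```text
time: 8.48
tool_pos: [0.5508, 0.1561, 0.1085]
ee_rot: [-3.141, -0.001, -2.761]
wrist_force: [0.5, 1.2, -1.4]
width: 0.0431
finger_force: 30.0
```

Request:
servo_tool(commands=[0,0,-0.05,0,0,0,0.03,0,0,-0.1,0,0,0,0.03,0,0,-0.14,0,0,0,0.03,0,0,-0.14,0,0,0,0.03])

```text
time: 8.98
tool_pos: [0.5529, 0.1567, 0.2531]
ee_rot: [-3.139, 0.009, -2.76]
wrist_force: [-0.4, -0.6, -1.5]
width: 0.0429
finger_force: 30.0
```

```bash
python3 - <<'E'
from bench import robot, snapshot, spotter
from h import *
o=robot.get_obs();s=snapshot("wrist");s["T"]=toolT(o)@s["hand_eye"]
pickle.dump(s,open("w6.pkl","wb"));K=s["camera_matrix"];E=s["hand_eye"]
q=proj(K,E,boxpts((-.011,-.022,-.026),(.011,.022,.064)));print(q.round(1).tolist())
for d in spotter.trace("pack",s)[:4]: print(round(d["conf"],2),d["box"])
i=s["img"]
cv2.imwrite("pics/crop6.png",cv2.resize(i[150:330,215:415],None,fx=3.3,fy=3.3,interpolation=3))
# pre-insert: foot 25mm above mouth along axis
yaw=3.2;Rt=Rtool(yaw,30);m=np.array([.5988,-.248,.0917])
ax=-Rt.as_matrix()[:,2];print(ax)
p=m+ax*(.025+.064);print(p,delta(o,p,Rt))
E
```

```text
[[281.3, 252.3], [292.0, 212.0], [351.4, 252.2], [340.0, 212.0], [280.3, 218.8], [291.5, 188.5], [352.4, 218.7], [340.5, 188.4]]
0.75 [226.6, 110.2, 44.8, 32.0]
0.7 [280.2, 191.5, 71.8, 61.6]
0.7 [349.5, 63.2, 35.6, 47.3]
0.63 [168.2, 143.9, 51.6, 45.2]
[-0.49922038 -0.02791075  0.8660254 ]
[ 0.55436939 -0.25048406  0.16877626] (array([ 0.1508, -0.3783,  0.084 ]), array([  4.8 , -29.19,  18.22]))
```

View pics/crop6.png

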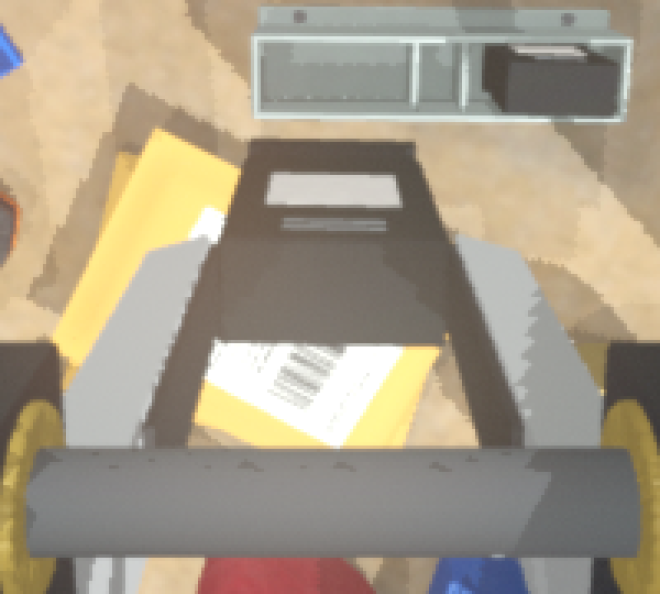

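The pack is held square: its predicted outline (280–352, 188–252) matches what is seen (280–352, 191–253). It sits about 1.5 mm towards tool -x. The short pack still stands in the caddy. Moving over the open bay.

Request:
servo_tool(commands=[0.02,-0.05,0,1,-8,4,0.03,0.167,-0.373,0.054,4.8,-29.2,18.2,0.03,0.167,-0.373,0.054,4.8,-29.2,18.2,0.03,0.167,-0.373,0.054,4.8,-29.2,18.2,0.03,0.167,-0.373,0.054,4.8,-29.2,18.2,0.03,0.167,-0.373,0.054,4.8,-29.2,18.2,0.03,0.167,-0.373,0.054,4.8,-29.2,18.2,0.03,0.167,-0.373,0.054,4.8,-29.2,18.2,0.03,0.167,-0.373,0.054,4.8,-29.2,18.2,0.03])

```text
time: 10.2
tool_pos: [0.5342, -0.2509, 0.1926]
ee_rot: [3.138, 0.513, -3.087]
wrist_force: [-0.1, 0.9, -0.6]
width: 0.0431
finger_force: 30.0
```

```bash
cat > rel.py <<'E'
from bench import robot
from h import *
def rel(m=(.5988,-.248,.0917),foot=.064,yaw=3.2,xo=-.0015):
    o=robot.get_obs();Rt=Rtool(yaw,30);M=Rt.as_matrix();ax=-M[:,2]
    p=np.array(m)-M[:,0]*xo
    print("t",o["time"],"q",o["joint_positions"].round(2),"F tool",(M.T@o["wrist_force"]).round(1),"w",round(float(o["width"]),4),o["finger_force"])
    print("to foot at mouth:",*delta(o,p+ax*foot,Rt))
if __name__=="__main__": rel()
E
python3 rel.py
```

```text
t 10.2 q [-0.77 -0.16  1.68  0.39  1.28 -2.45] F tool [0.3 0.9 0.5] w 0.0431 29.954418540000916
to foot at mouth: [-0.0047 -0.0008  0.0557] [ 0.14 -0.6  -0.07]
```

Request:
servo_tool(commands=[-0.0045,-0.0008,0.02,0.1,-0.6,0,0.03,-0.0045,-0.0008,0.045,0.1,-0.6,0,0.03,-0.0045,-0.0008,0.045,0.1,-0.6,0,0.03,-0.0045,-0.0008,0.045,0.1,-0.6,0,0.03])

```text
time: 10.7
tool_pos: [0.5615, -0.2503, 0.1592]
ee_rot: [-3.138, 0.527, -3.083]
wrist_force: [0.4, -0.4, -0.3]
width: 0.0428
finger_force: 30.0
```

```bash
python3 - <<'E'
from rel import *
from bench import snapshot,spotter
rel()
o=robot.get_obs();s=snapshot("wrist");s["T"]=toolT(o)@s["hand_eye"];pickle.dump(s,open("w7.pkl","wb"));K=s["camera_matrix"]
rel()
# known charger points from w2/w3 triangulation, check reprojection w/ template match from w3
a=pickle.load(open("w3.pkl","rb"))
X={"dotFL":[.5859,-.2164,.085],"dotFR":[.5827,-.1555,.0839],"holeL":[.5859,-.2744,.0118],"holeR":[.5762,-.0987,.0121],"TR":[.5746,-.0937,.0824]}
H=None
A=np.array([proj(K,a["T"],x)[0] for x in X.values()]);B=np.array([proj(K,s["T"],x)[0] for x in X.values()])
for k,u,v in zip(X,A,B): print(k,u.round(1),v.round(1))
cv2.imwrite("c7.png",s["img"])
E
```

```text
t 10.7 q [-0.73 -0.1   1.7   0.4   1.18 -2.45] F tool [-0.2 -0.4  0.4] w 0.0428 29.954528510570526
to foot at mouth: [0.0029 0.0003 0.0131] [-0.12  0.21  0.14]
t 10.75 q [-0.73 -0.1   1.7   0.4   1.18 -2.45] F tool [1.  0.4 1.6] w 0.0432 29.95451509952545
to foot at mouth: [0.0033 0.0008 0.0136] [-0.17  0.26  0.13]
dotFL [268.5  97.7] [350.7 181.9]
dotFR [339.8 100.1] [415.4 181.4]
holeL [222.4  78. ] [293.1 136.2]
holeR [388.7  84. ] [452.5 136.7]
TR [412.2  96.6] [482.8 176.7]
```

```bash
python3 - <<'E'
from rel import *
from bench import snapshot
ps=[];rs=[]
for _ in range(5):
    s=snapshot("top");o=robot.get_obs();ps.append(o["tool_pos"]);rs.append(o["ee_rot"])
print("mean",np.mean(ps,0).round(4),"sd",np.std(ps,0).round(4))
s=pickle.load(open("w7.pkl","rb"));K=s["camera_matrix"];G=lambda d:cv2.cvtColor(d["img"],6)
yaw=R.from_euler('z',3.2,degrees=True)
ex,ey=yaw.apply([np.cos(np.pi/6),0,.5]),yaw.apply([0,1,0])
bx=yaw.apply([1,0,0])
for nm in ["w2","w3"]:
    a=pickle.load(open(nm+".pkl","rb"))
    for k,c,e1 in [("filled",[.5918,-.124,.0917],ex),("mid",[.5953,-.186,.0917],ex),("plateR",[.5835,-.124,.0845],ex),("holeR",[.5762,-.0987,.0121],bx)]:
        c=np.array(c);q=np.array([c+i*.03*e1+j*.04*ey for i in(-1,1) for j in(-1,1)])
        H=cv2.getPerspectiveTransform(proj(K,a["T"],q).astype(np.float32),proj(K,s["T"],q).astype(np.float32))
        w=cv2.warpPerspective(G(a),H,(640,400));u,v=proj(K,s["T"],c)[0].astype(int)
        h=(26,14)if k!="holeR" else (14,10)
        t=w[v-h[1]:v+h[1],u-h[0]:u+h[0]];S=G(s)[v-h[1]-12:v+h[1]+12,u-h[0]-12:u+h[0]+12]
        r=cv2.matchTemplate(S,t,5);_,m,_,l=cv2.minMaxLoc(r);print(nm,k,(u,v),"score",round(m,2),"shift px",l[0]-12,l[1]-12)
E
```

```text
mean [ 0.5615 -0.2515  0.1598] sd [0.0001 0.0002 0.0002]
w2 filled (np.int64(447), np.int64(195)) score 0.88 shift px 0 -1
w2 mid (np.int64(381), np.int64(195)) score 0.65 shift px -1 -1
w2 plateR (np.int64(448), np.int64(183)) score 0.73 shift px 0 1
w2 holeR (np.int64(452), np.int64(136)) score 0.95 shift px 0 0
w3 filled (np.int64(447), np.int64(195)) score 0.56 shift px -1 1
w3 mid (np.int64(381), np.int64(195)) score 0.7 shift px -1 -3
w3 plateR (np.int64(448), np.int64(183)) score 0.8 shift px 0 5
w3 holeR (np.int64(452), np.int64(136)) score 0.86 shift px 1 -1
```

Request:
servo_tool(commands=[0.003,0.001,0,-0.1,0.2,0.1,0.03,0.003,0.001,0.006,-0.1,0.2,0.1,0.03,0.003,0.001,0.012,-0.1,0.2,0.1,0.03,0.003,0.001,0.016,-0.1,0.2,0.1,0.03,0.003,0.001,0.02,-0.1,0.2,0.1,0.03])

```text
time: 11.62
tool_pos: [0.5689, -0.2497, 0.1394]
ee_rot: [3.141, 0.523, -3.087]
wrist_force: [-0.3, 1.5, -0.5]
width: 0.0424
finger_force: 29.9
```

```bash
python3 rel.py
```

```text
t 11.625 q [-0.72 -0.07  1.72  0.4   1.14 -2.45] F tool [0.4 1.5 0.3] w 0.0424 29.946719706058502
to foot at mouth: [-0.0006  0.     -0.0077] [ 0.01 -0.02 -0.06]
```

Request:
servo_tool(commands=[0,0,0.004,0,0,0,0.03,0,0,0.008,0,0,0,0.03,0,0,0.012,0,0,0,0.03])

```text
time: 12.0
tool_pos: [0.5748, -0.2494, 0.1291]
ee_rot: [3.141, 0.523, -3.087]
wrist_force: [-0.6, 1.7, 0.4]
width: 0.043
finger_force: 29.9
```

```bash
python3 rel.py
```

```text
t 12.0 q [-0.71 -0.05  1.72  0.4   1.11 -2.45] F tool [ 0.2  1.7 -0.7] w 0.043 29.943344593048096
to foot at mouth: [-0.0006  0.0001 -0.0196] [-0.01 -0.02 -0.06]
```

Request:
servo_tool(commands=[0,0,0.008,0,0,0,0.03,0,0,0.016,0,0,0,0.03,0,0,0.022,0,0,0,0.03,0,0,0.025,0,0,0,0.03])

```text
time: 12.5
tool_pos: [0.5872, -0.2488, 0.1071]
ee_rot: [3.141, 0.523, -3.087]
wrist_force: [-0.5, 2.6, 0.8]
width: 0.0425
finger_force: 29.9
```

```bash
python3 rel.py
```

```text
t 12.5 q [-0.69 -0.02  1.73  0.4   1.07 -2.45] F tool [-0.1  2.6 -0.9] w 0.0425 29.94012862443924
to foot at mouth: [-0.0008  0.0002 -0.0449] [-0.01 -0.04 -0.06]
```

Request:
servo_tool(commands=[0,0,0,0,0,0,0.06,0,0,0,0,0,0,0.06,0,0,-0.005,0,0,0,0.06,0,0,-0.03,0,0,0,0.06,0,0,-0.06,0,0,0,0.06,0,0,-0.06,0,0,0,0,0,0,-0.06,0,0,0,0,0,0,-0.06,0,0,0,0,0,0,-0.06,0,0,0,0,0,0,-0.06,0,0,0,0])

```text
time: 13.75
tool_pos: [0.5571, -0.2504, 0.1589]
ee_rot: [3.141, 0.522, -3.087]
wrist_force: [-0.1, -0.6, 0.4]
width: 0.0132
finger_force: 0.0
```

```bash
python3 - <<'E'
from rel import *
from bench import snapshot,spotter
rel(foot=.011)
for n in ["wrist","side"]:
    o=robot.get_obs();s=snapshot(n)
    T=toolT(o)@s["hand_eye"] if n=="wrist" else s["extrinsics"]
    K=s["camera_matrix"];cv2.imwrite(f"c8{n}.png",s["img"])
    M=Rtool(3.2,30).as_matrix();m=np.array([.5988,-.248,.0917])
    for h in(.012,.037,.045):
        q=proj(K,T,np.array([m-M[:,2]*h+i*.011*M[:,0]+j*.022*M[:,1] for i in(-1,1) for j in(-1,1)]));print(n,h,q.min(0).round(),q.max(0).round())
    for d in spotter.trace("pack",s)[:6]: print(round(d["conf"],2),d["box"])
E
```

```text
t 13.75 q [-0.74 -0.1   1.71  0.39  1.19 -2.45] F tool [-0.1 -0.6 -0.4] w 0.0132 0.0
to foot at mouth: [-0.0011  0.0001  0.068 ] [ 0.   -0.07 -0.07]
wrist 0.012 [292. 191.] [340. 214.]
wrist 0.037 [289. 197.] [342. 222.]
wrist 0.045 [289. 199.] [343. 225.]
0.8 [291.0, 186.7, 52.8, 35.7]
0.78 [505.2, 143.1, 81.5, 77.7]
0.67 [583.6, 78.2, 56.2, 83.3]
side 0.012 [375. 212.] [399. 231.]
side 0.037 [369. 202.] [394. 220.]
side 0.045 [367. 198.] [392. 216.]
0.94 [289.7, 172.6, 21.2, 40.2]
0.72 [373.0, 204.7, 28.1, 31.9]
0.71 [328.5, 176.5, 14.0, 42.3]
0.66 [243.6, 160.1, 18.0, 32.6]
0.4 [274.2, 154.2, 16.4, 16.2]
```

Request:
servo_tool(commands=[0,0,0.01,0,0,0,0,0,0,0.02,0,0,0,0,0,0,0.026,0,0,0,0,0,0,0.03,0,0,0,0,0,0,0.034,0,0,0,0,0,0,0.038,0,0,0,0])

```text
time: 14.7
tool_pos: [0.5763, -0.2497, 0.1267]
ee_rot: [-3.141, 0.524, -3.087]
wrist_force: [-0.3, -0.3, 0.0]
width: 0.0001
finger_force: 0.0
```

```bash
python3 -c "
from rel import *
rel(foot=.011)"
```

```text
t 14.7 q [-0.71 -0.05  1.72  0.4   1.11 -2.45] F tool [ 0.3 -0.3 -0.1] w 0.0001 0.0
to foot at mouth: [-0.0005  0.0005  0.0306] [-0.06 -0.   -0.05]
```

Request:
servo_tool(commands=[0,0,0.003,0,0,0,0,0,0,0.006,0,0,0,0,0,0,0.009,0,0,0,0])

```text
time: 15.08
tool_pos: [0.5807, -0.2494, 0.1189]
ee_rot: [-3.141, 0.523, -3.087]
wrist_force: [-0.1, 0.5, 0.6]
width: 0.0002
finger_force: 0.0
```

Request:
servo_tool(commands=[0,0,0.003,0,0,0,0,0,0,0.006,0,0,0,0])

```text
time: 15.32
tool_pos: [0.5837, -0.2492, 0.1136]
ee_rot: [-3.141, 0.523, -3.087]
wrist_force: [-0.6, 0.2, -0.2]
width: 0.0001
finger_force: 0.0
```

```bash
python3 -c "
from rel import *
rel(foot=.011)
from bench import snapshot,spotter
s=snapshot('side');cv2.imwrite('c9.png',s['img'])
for d in spotter.trace('pack',s)[:6]: print(round(d['conf'],2),d['box'])
"
```

```text
t 15.325 q [-0.7  -0.03  1.73  0.4   1.08 -2.45] F tool [ 0.6  0.2 -0.1] w 0.0001 0.0
to foot at mouth: [-0.0007  0.0004  0.0155] [-0.05 -0.02 -0.06]
0.82 [289.3, 172.3, 18.7, 41.2]
0.8 [373.3, 204.9, 28.0, 35.0]
0.78 [328.3, 174.7, 17.0, 45.7]
0.59 [241.6, 159.9, 20.3, 33.7]
```

Request:
servo_tool(commands=[0,0,0.002,0,0,0,0])

```text
time: 15.55
tool_pos: [0.5848, -0.2493, 0.1122]
ee_rot: [-3.141, 0.524, -3.087]
wrist_force: [0.7, 0.4, 0.0]
width: 0.0005
finger_force: 0.0
```

Request:
servo_tool(commands=[0,0,0.001,0,0,0,0,0,0,0.002,0,0,0,0])

```text
time: 15.8
tool_pos: [0.5857, -0.2492, 0.1103]
ee_rot: [-3.141, 0.523, -3.087]
wrist_force: [-0.0, 0.1, -0.1]
width: 0.0005
finger_force: 0.0
```

```bash
python3 -c "
from rel import *
rel(foot=.011)
from bench import snapshot,spotter
o=robot.get_obs();s=snapshot('wrist');T=toolT(o)@s['hand_eye'];K=s['camera_matrix'];cv2.imwrite('c10.png',s['img'])
M=Rtool(3.2,30).as_matrix();m=np.array([.5988,-.248,.0917])
for h in(0,.012,.037):
    q=proj(K,T,np.array([m-M[:,2]*h+i*.011*M[:,0]+j*.022*M[:,1] for i in(-1,1) for j in(-1,1)]));print(h,q.min(0).round(),q.max(0).round())
for d in spotter.trace('pack',s)[:6]: print(round(d['conf'],2),d['box'])
g=cv2.cvtColor(s['img'],6);print(g[150:260:4,275:360:6])
"
```

```text
t 15.8 q [-0.7  -0.02  1.73  0.4   1.07 -2.45] F tool [0.1 0.1 0.1] w 0.0005 0.0
to foot at mouth: [-0.0006  0.0004  0.0117] [-0.05 -0.01 -0.06]
0 [288. 202.] [345. 230.]
0.012 [286. 206.] [347. 235.]
0.037 [283. 216.] [351. 248.]
0.9 [540.3, 145.1, 99.7, 97.0]
0.67 [285.9, 202.9, 63.0, 44.0]
[[147 159 142 142 142 142 142 141 142 140 141 141 142 141 142]
 [155 157 143 142 142 141 141 142 142 141 142 141 141 142 141]
 [154 155 142 142 142 142 141 141 142 142 142 142 142 141 141]
 [158  78 140 142 142 142 142 142 140 142 141 141 142 142 141]
 [159  75 122 142 142 142 142 142 141 141 141 141 141 141 140]
 [158  76 118 141 142 141 141 140 140 141 141 141 141 140 142]
 [158  74 105 125 137 136 135 135 135 135 134 135 134 135 135]
 [162  76 120 120 119 120 119 121 119 119 119 118 119 118 119]
 [160  94 120 123 121 120 120 120 120 120 119 119 120 119 119]
 [154 123 123  76  69 217  67  67  68 225  66  94 119 120 119]
 [151 122 124 123 120 120 119 119 119 119 120 118 119 121 120]
 [136 164 164 162 161 161 159 160 162 159 160 162 162 162 163]
 [102 166 165 148 148 148 147 146 146 147 148 189 
[... 258 characters left out ...]
8 190]
 [192 164  85  83  82  84  84  82  79  81  81  81  82 167 190]
 [145 167  86  84  82 105 174  83 166  78  79  81  81 167 189]
 [145 190  85  87 175 176 176  74 176 176 165  75  82 167 189]
 [149 189  84 102 176 177 176  71 176 175 176  75  78 167 170]
 [150 149  85 139 176 176 175  70 176 175 176  72  79 154 142]
 [140 189  82 172 176 176 172  68 176 161 164  74  91 186 185]
 [168 165  84 176 177 175 172  64 161 161 161  98  82 102 103]
 [167 169 168 176 175 174 156  68 161 160 160  95 105  64  62]
 [167 168 167 175 176 165 156  67 161 161 161 154 102  82 101]
 [ 81  81  81  81  80  80 154  74  79  78  78  77  75  74 104]
 [ 73  71  71  71  71  71 152  75  71  68  70  67  68  67  65]]
```

The picture data show the fingertips actually end about 22–25 mm behind the reported TCP, not 11 mm ahead. This fits the first missed grasp (TCP 0.078 missed, 0.070 held) and the lack of contact now. The pack rests at the catch with its top about 36 mm out. I'll keep pressing in small steps and watch the force.

Request:
servo_tool(commands=[0,0,0.003,0,0,0,0,0,0,0.005,0,0,0,0])

```text
time: 16.15
tool_pos: [0.5881, -0.2489, 0.1057]
ee_rot: [-3.142, 0.523, -3.087]
wrist_force: [-0.1, 0.8, -0.9]
width: 0.0005
finger_force: 0.0
```

Request:
servo_tool(commands=[0,0,0.002,0,0,0,0,0,0,0.004,0,0,0,0])

```text
time: 16.4
tool_pos: [0.5902, -0.2489, 0.1023]
ee_rot: [-3.141, 0.523, -3.087]
wrist_force: [0.6, 0.3, 0.5]
width: 0.0003
finger_force: 0.0
```

Request:
servo_tool(commands=[0,0,0.002,0,0,0,0,0,0,0.003,0,0,0,0])

```text
time: 16.65
tool_pos: [0.5916, -0.2487, 0.0996]
ee_rot: [3.142, 0.523, -3.087]
wrist_force: [0.9, 0.2, -0.2]
width: 0.0005
finger_force: 0.0
```

Request:
servo_tool(commands=[0,0,0.002,0,0,0,0,0,0,0.003,0,0,0,0])

```text
time: 16.9
tool_pos: [0.5931, -0.2489, 0.0977]
ee_rot: [-3.141, 0.523, -3.086]
wrist_force: [-3.4, 0.3, 4.0]
width: 0.0003
finger_force: 2.4
```

Request:
servo_tool(commands=[0,0,0.002,0,0,0,0,0,0,0.003,0,0,0,0])

```text
time: 17.15
tool_pos: [0.5948, -0.2489, 0.0952]
ee_rot: [-3.141, 0.524, -3.087]
wrist_force: [-3.3, -0.8, 3.5]
width: 0.0006
finger_force: 2.0
```

Request:
servo_tool(commands=[0,0,0.002,0,0,0,0,0,0,0.003,0,0,0,0])

```text
time: 17.4
tool_pos: [0.5961, -0.2485, 0.0918]
ee_rot: [3.141, 0.523, -3.087]
wrist_force: [-1.0, -0.6, 2.6]
width: 0.0002
finger_force: 1.6
```

```bash
python3 -c "
from rel import *
rel(foot=.0)
from bench import snapshot,spotter
o=robot.get_obs();s=snapshot('wrist');T=toolT(o)@s['hand_eye'];K=s['camera_matrix'];cv2.imwrite('c11.png',s['img'])
M=Rtool(3.2,30).as_matrix();m=np.array([.5988,-.248,.0917])
for h in(0,.012,.024,.037):
    q=proj(K,T,np.array([m-M[:,2]*h+i*.011*M[:,0]+j*.022*M[:,1] for i in(-1,1) for j in(-1,1)]));print(h,q.min(0).round(),q.max(0).round())
for d in spotter.trace('pack',s)[:6]: print(round(d['conf'],2),d['box'])
g=cv2.cvtColor(s['img'],6);print(g[194:270:3,275:360:6])
"
```

```text
t 17.4 q [-0.68  0.01  1.73  0.4   1.03 -2.45] F tool [-0.4 -0.5 -2.8] w 0.0002 1.5514104944304563
to foot at mouth: [-0.0008  0.0003  0.0014] [-0.03 -0.03 -0.06]
0 [285. 210.] [348. 240.]
0.012 [283. 215.] [350. 246.]
0.024 [281. 221.] [352. 254.]
0.037 [279. 228.] [354. 263.]
0.88 [557.1, 146.1, 81.6, 104.5]
0.68 [285.2, 207.9, 69.1, 48.3]
[[118 122 122  80  78  78  77  78  76  77  76  76 120 120 120]
 [128 127 126 126 124 122 123 124 123 122 123 123 123 122 121]
 [155 155 153 154 153 153 153 153 154 154 153 153 153 153 153]
 [177 177 170 170 169 169 169 169 167 167 166 185 186 184 188]
 [165 165 145 146 146 145 145 145 145 144 144 152 190 187 202]
 [155 150  74  72 191 196 194 192 193 193 185  68 111 161 169]
 [166 150  70  69 100 101  98 101  99 100  94  65  85 163 191]
 [165 150  69  68  71  79  77  76  77  77  65  66  69 169 190]
 [165 150  68  69  70 124 126 126 125 125  67  66  67 147 191]
 [164 145  70  68  70  71 146  72  92  66  66  66  64 145 189]
 [166 115  78  77 115 176 176  74 177 168  78  80  81 146 191]
 [165 114  78  80 177 178 176  73 176 177 174  76  82 146 190]

[... 182 characters left out ...]
0 168]
 [189 165  85 173 177 176 173  71 162 163 163  73  75 151 168]
 [145 191  85 177 177 177 173  70 163 162 161  98  74 153 150]
 [149 172  83 176 176 175 160  66 162 162 163  98  74 150 147]
 [181 171  77 177 176 176 156  65 161 161 163 131  75 177 177]
 [171 172  77 176 176 162 156  65 161 162 163 164  74 124 123]
 [ 82  82  76  83  82  80 154  73  82  80  79  79  70  75  71]
 [ 73  71  72  73  70  72 154  72  74  70  73  70  69  70  69]
 [ 72  71  72  73  71  72 154  74  74  70  72  69  68  70  69]
 [ 71  71  72  71  70  70 153  73  74  70  69  69  70  70  68]
 [ 69  72  70  71  71  70 152  74  75  68  69  70  69  67  67]
 [ 71  70  69  70  69  70 150  74  71  68  69  69  67  69  67]]
```

Contact at about 5 N and the pack is now going down. Keep pressing.

Request:
servo_tool(commands=[0,0,0.002,0,0,0,0,0,0,0.004,0,0,0,0])

```text
time: 17.75
tool_pos: [0.5981, -0.2484, 0.0884]
ee_rot: [-3.141, 0.523, -3.087]
wrist_force: [-2.0, 0.1, 2.5]
width: 0.0005
finger_force: 1.6
```

Request:
servo_tool(commands=[0,0,0.002,0,0,0,0,0,0,0.004,0,0,0,0])

```text
time: 18.0
tool_pos: [0.6001, -0.2482, 0.0847]
ee_rot: [3.141, 0.523, -3.087]
wrist_force: [-1.1, -0.2, 0.8]
width: 0.0004
finger_force: 0.6
```

Request:
servo_tool(commands=[0,0,0.002,0,0,0,0,0,0,0.003,0,0,0,0])

```text
time: 18.25
tool_pos: [0.6015, -0.248, 0.0819]
ee_rot: [3.141, 0.523, -3.087]
wrist_force: [-4.2, -0.9, 4.0]
width: 0.0008
finger_force: 2.5
```

Request:
servo_tool(commands=[0,0,0.002,0,0,0,0])

```text
time: 18.38
tool_pos: [0.6031, -0.2484, 0.0828]
ee_rot: [-3.14, 0.525, -3.086]
wrist_force: [-10.0, 1.8, 12.7]
width: 0.0002
finger_force: 8.5
```

Request:
servo_tool(commands=[0,0,0.001,0,0,0,0,0,0,0.002,0,0,0,0])

```text
time: 18.62
tool_pos: [0.6039, -0.2485, 0.0832]
ee_rot: [-3.139, 0.525, -3.084]
wrist_force: [-16.8, 2.8, 18.6]
width: 0.0005
finger_force: 12.5
```

```bash
python3 -c "
from rel import *
rel(foot=.0)
from bench import snapshot,spotter
o=robot.get_obs();s=snapshot('wrist');T=toolT(o)@s['hand_eye'];K=s['camera_matrix'];cv2.imwrite('c12.png',s['img'])
M=Rtool(3.2,30).as_matrix();m=np.array([.5988,-.248,.0917])
for h in(0,.012,.016,.024):
    q=proj(K,T,np.array([m-M[:,2]*h+i*.011*M[:,0]+j*.022*M[:,1] for i in(-1,1) for j in(-1,1)]));print(h,q.min(0).round(1),q.max(0).round(1))
for d in spotter.trace('pack',s)[:6]: print(round(d['conf'],2),d['box'])
g=cv2.cvtColor(s['img'],6);print(g[206:266:2,275:360:6])
"
```

```text
t 18.625 q [-0.67  0.03  1.73  0.4   1.01 -2.45] F tool [  5.1   3.7 -24.4] w 0.0005 12.524121003225446
to foot at mouth: [ 0.0016  0.0008 -0.0099] [-0.1   0.11  0.07]
0 [283.9 211.3] [350.5 242.6]
0.012 [281.9 216.8] [352.6 249.8]
0.016 [281.2 218.7] [353.4 252.3]
0.024 [279.7 222.9] [355.1 257.8]
0.65 [280.6, 210.5, 72.1, 42.4]
0.63 [568.4, 144.0, 69.0, 92.6]
[[165 165 151 150 151 151 151 150 150 150 151 155 188 188 197]
 [164 152 134 136 136 134 135 134 140 140 138 137 188 188 183]
 [165 135  71  72  77  73  72  72  88  89  82  72  92 141 193]
 [166 139  69  71  69  66  67  67  67  66  65  65  69 139 190]
 [165 138  71  68  69 106 107 104 101 105  67  66  67 138 190]
 [164 137  70  70  71 114 112 111 112 113  66  65  66 139 190]
 [164 134  72  69  70  80  81  79  80  78  65  64  64 139 190]
 [165 118  74  72  74  72  85  70  71  69  71  70  68 126 190]
 [165  90  80  77  75 102 173  86 167  81  78  78  80 122 190]
 [165  90  79  77 116 176 176  78 176 168  79  82  78 119 190]
 [166  98  79  80 176 176 177  76 176 176 166  80  82 119 191]
 [165  97  78  82 178 177 176  73 176 176 1
[... 454 characters left out ...]
9 167]
 [187 166  84 176 177 177 171  67 163 162 162  86  74 130 168]
 [162 154  81 176 177 176 156  66 162 162 162 139  73 129 180]
 [150 125  74 177 176 177 158  66 162 162 162 133  73 144 152]
 [167 156  75 176 176 164 155  66 162 161 162 154  74 164 163]
 [183 183 157 173 172 158 156  75 159 159 158 158 130 177 178]
 [ 85  85  84  83  82  79 154  75  82  78  78  78  82  83  80]
 [ 72  71  71  70  72  69 155  72  72  71  70  71  69  69  67]
 [ 72  72  72  72  73  70 155  72  73  69  71  70  70  70  69]
 [ 73  71  70  70  72  72 153  75  75  72  69  69  69  68  67]
 [ 71  71  71  72  72  71 153  75  74  69  71  68  69  68  68]
 [ 69  71  71  71  70  70 153  73  73  70  67  69  67  68  69]]
```

Force has risen to 24 N with no further movement, so this is either the floor or a jam. I'll back off and measure the pack's top against the fixed pack's.

Request:
servo_tool(commands=[0,0,-0.01,0,0,0,0,0,0.01,-0.05,0,0,0,0,0,0.06,-0.08,0,0,0,0,0,0.06,-0.08,0,0,0,0,0,0.06,-0.08,0,0,0,0])

```text
time: 19.35
tool_pos: [0.5603, -0.1904, 0.1479]
ee_rot: [-3.141, 0.523, -3.086]
wrist_force: [-0.0, -0.4, 0.0]
width: 0.0003
finger_force: 0.0
```

```bash
cat > chk.py <<'E'
from rel import *
from bench import snapshot,spotter
o=robot.get_obs();s=snapshot('wrist');T=toolT(o)@s['hand_eye'];K=s['camera_matrix'];cv2.imwrite('c13.png',s['img']);pickle.dump((s,T),open('c13.pkl','wb'))
M=Rtool(3.2,30).as_matrix();mid=np.array([.5953,-.186,.0917]);g=cv2.cvtColor(s['img'],6)
for nm,k in(("ours",-.062),("fixed",.062)):
    m=mid+M[:,1]*k
    for h in(0,.012,.018):
        q=proj(K,T,np.array([m-M[:,2]*h+i*.011*M[:,0]+j*.022*M[:,1] for i in(-1,1) for j in(-1,1)]));print(nm,h,q.min(0).round(1),q.max(0).round(1))
    q=proj(K,T,np.array([m-M[:,2]*.012+j*.015*M[:,1] for j in(-1,1)])).astype(int)
    for u in q[:,0]: print("col",u,"rows from",q[0,1]-26,g[q[0,1]-26:q[0,1]+26,u].tolist())
for d in spotter.trace('pack',s)[:6]: print(round(d['conf'],2),d['box'])
E
python3 chk.py
```

```text
ours 0 [226.  190.6] [275.3 213.9]
ours 0.012 [222.1 193.5] [273.5 217.8]
ours 0.018 [219.9 195.1] [272.6 219.9]
col 230 rows from 179 [114, 112, 131, 142, 149, 161, 163, 151, 141, 130, 94, 70, 67, 66, 74, 78, 83, 82, 83, 83, 83, 83, 83, 82, 82, 83, 84, 84, 83, 83, 82, 83, 83, 83, 83, 81, 82, 90, 135, 172, 184, 189, 196, 192, 147, 137, 137, 138, 137, 131, 114, 142]
col 265 rows from 179 [97, 110, 130, 141, 148, 158, 165, 147, 139, 129, 100, 68, 62, 64, 68, 77, 81, 80, 80, 81, 80, 80, 80, 80, 81, 82, 79, 79, 81, 80, 79, 80, 78, 79, 78, 80, 80, 87, 120, 169, 184, 189, 196, 191, 150, 141, 141, 142, 143, 158, 159, 158]
fixed 0 [361.9 190.5] [411.3 213.8]
fixed 0.012 [363.9 193.4] [415.5 217.7]
fixed 0.018 [365.  194.9] [417.8 219.8]
col 372 rows from 179 [93, 113, 129, 141, 147, 153, 158, 149, 142, 131, 104, 68, 61, 61, 61, 64, 73, 80, 79, 78, 80, 77, 78, 77, 77, 78, 77, 78, 77, 77, 76, 79, 77, 78, 78, 77, 77, 77, 82, 120, 176, 186, 193, 189, 106, 70, 71, 73, 72, 72, 75, 82]
col 406 rows from 179 [98, 116, 128, 141, 149, 159, 169, 153, 143, 135, 115, 75, 68, 68, 68, 68, 74, 82, 82, 81, 82, 82, 81, 81, 82, 82, 81, 80, 80, 80, 81, 81, 80, 81, 79, 81, 80, 79, 87, 127, 176, 185, 194, 195, 194, 200, 200, 201, 201, 192, 188, 185]
0.78 [460.0, 143.3, 75.3, 82.6]
0.76 [538.1, 75.8, 99.9, 97.1]
0.57 [221.8, 189.2, 54.3, 26.8]
```

The new pack's top edges (rows 194–217) are level with the fixed pack's (195–217) relative to the same lip, so it is home at 12 mm. The gripper is clear, so I'm handing in.

```bash
python3 -c "
from bench import close_job
print(close_job())"
```

```text
the job is handed in; nothing more can be done
None
```

I pressed the taller pack home in the open bay at charger y = −62, let go, and handed the job in at about 19 s. By the wrist camera its top is level with the fixed pack's, and the shorter pack was left standing in the caddy.

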